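# Turn the syrup carousel and dose the waiting cup

### The arm

A 7-joint arm with a two-finger parallel gripper is mounted at the origin on the work surface. World frame = base frame: x ahead of the robot, y to its left, z up, the work surface at z = 0. Lengths are in m, angles in rad, forces in N, time in s.
With the tool pointing down it reaches from about 0.425 to 1.025 m from the base axis. Payload 9.4 kg.
Tool frame: the origin (TCP) lies midway between the tips of the shut fingers; the grasp point (between the pads) lies 19 mm behind it; z points along the fingers, y is the direction in which the jaws open and shut (so a half turn about z gives the same grasp; the last joint's range is limited). The gripper opens to 93 mm and grips with 3 to 60 N. Pads are 15 mm wide; open, the fingers measure 128 mm over their backs; the gripper's body (75 mm by 188 mm) begins 65 mm behind the grasp point.
Start: joints at [-1.378, 0.599, -0.003, 1.599, 0.002, 0.943, -0.08], TCP at [0.193, 0.699, 0.219] pointing down, gripper open.
Joint ranges: [-2.57, 2.57], [-0.35, 1.97], [-1.29, 1.29], [0.11, 2.56], [-1.05, 4.19], [0.11, 1.86], [-2.63, 2.63]. Speed limits (rad/s): [2.22, 2.22, 3.01, 3.01, 3.14, 3.14, 3.14].

### API

Orientations are given as a unit quaternion [w, x, y, z].
In Python, from rig import sensors, imaging, job, boxes_of gives the robot as it stands. The module is installed in compiled form; this text tells all that it offers.
- The arm moves only by the shell command python3 -m jog 'ROWS' [FORCE]. ROWS is text: rows parted by semicolons, each of 7 numbers parted by spaces: the shift along the tool's x, y, z in mm, then the turn, a rotation vector about the tool's x, y, z in degrees, then the closure, from 0 (fully open) to 1 (shut). In form: x y z ax ay az jaw; .... A call has 1 to 20 rows; each row shifts and turns the commanded pose from where the row before left it, along the tool's axes as they then stand; what a row does not reach is not made up. A row lasts 1/8 s, in which the tool goes at most 62.5 mm and 10.7 degrees, less where a joint would pass 70% of its speed; a pose out of reach is approached as far as the arm can. A call is refused whole if a number of a shift passes 62.5 or a number of a turn 10.7, either way. A call with a gripper value outside its range is refused whole. The fingers move at their own pace and stop on an object; FORCE is the grip in N (left out, the last holds). Time passes only in rows, so rows that do not move let the fingers close. It gives the time, the measured TCP pose, the force and the opening at its end, in the units of the state.
- sensors.state(): the state, without advancing time (a new reading comes with each control period).
- imaging.snapshot(name): name is "scene" or "top" or "wrist"; returns a dict with "color" (420x560x3 uint8, red, green, blue), "mtx" (3x3 intrinsics, pixels), "dist_coeffs" ([k1, k2, p1, p2, k3] as OpenCV has them; the pictures are not rectified), "cam_to_world" (4x4, takes a point from camera to world coordinates). Camera axes: x right, y up, looking along -z (the intrinsics and any distortion apply to the point x, -y, -z); pixel columns grow to the right and rows downward; lengths in m; the calibration is good to about 2 mm. A picture is of the moment at which its call begins. There is no depth.
- job.close_job(): hands the job in, once; it reports no verdict.
Trained networks look in the newest picture that a camera, given by its name, has taken for a name from the list of things; names that differ only in an ending like _2 or _b are one class to them, and where a whole thing is asked for, a point or a joint stands for the part that bears it (a point fixed in the world has none). Each returns a list of dicts, best first, with "score" (0 to 1); they miss things now and then, are a little off and sometimes report something else, mostly with a low value. They report only what shows in the picture. A call takes as long as a camera call. They do not tell look-alikes from the thing itself.
- boxes_of(camera, name): "extent" ([centre column, centre row, width, height] as shares, 0 to 1, of the picture: columns of its width, rows of its height, round what is visible of it).
The state is a dict: "time": time; "joint_positions": joint angles; "qd": joint speeds; "joint_efforts": joint torques, N m; "position": TCP position; "eef_rot": TCP orientation; "force": force on the tool from outside, world axes, zero at the start; "ft_torque": the same for the moment, N m; "width": finger opening in m.
Only numpy, scipy, OpenCV 4.12 (cv2) and the standard library are available. Lean on these libraries where they do the work, as an engineer would, in place of code of your own. Each camera call takes 0.05 s, during which the arm holds its last target. There are 200 camera calls.

### The job

Turn the syrup carousel by pushing gently on its scalloped rim until the pump bottle faces the drip tray at the front, its spout over the middle of the waiting cup, and let it come to rest; then press the pump head fully down with the fingertips and let it spring back. Push only the rim and then the pump head: do not push, lift or tip the containers, keep off the pump bottle until its spout is over the cup, and leave the cup and the other things on the counter where they stand.

Things in the scene. Friction and masses are not known exactly. Their poses are not given: they have to be found in the camera images.
- station: fixed steel foot of the syrup station. Origin on the carousel's axis at counter height. Foot plate 8 mm high under the carousel; on its own -x side (the front, roughly towards the robot) a slotted drip tray 106 x 150 mm, 14 mm high, its middle 197 mm from the axis
- carousel: black turntable, turns endlessly either way about its upright axis; about 2 N at the rim moves it and it stops at once when let go. Origin on the axis at counter height. Scalloped rim of six round wells (lobes): centres 98 mm from the axis, 60 degrees apart, outer radius 40, inner 34, walls from 10 to 68 mm above the counter. Steel hub in the middle, 44 mm high, radius 46
- rim (a point): point on the carousel's own -x axis, 138 mm out and 68 mm up: the outermost top edge of the lobe that holds the pump bottle. V-shaped notches, open outward, lie between the lobes, 30, 90 and 150 degrees either side of this direction; shut fingertips fit in to about 116 mm from the axis and can push sideways there on a lobe's flank
- syrup: pump bottle: round brown-glass bottle 63 mm across with a pump on top, the only tall container on the carousel; pump head's top 178 mm above its foot, foot 18 mm above the counter. It stands loose in its well (well floor 18 mm above the counter) on the carousel's own -x side, spout pointing outward along its own -x. Origin at the centre of its foot
- pump_top (a point): centre of the flat top of the pump head, a disc 34 mm across, 196 mm above the counter, on the bottle's axis; moves down with the pump. Press here, straight down
- pump (a joint): pump stroke, m: 0 up, 0.018 fully down; springs back by itself; takes about 3 N to start and 7 N to be fully down
- spout (a point): mouth of the pump's spout, a thin tube 9 mm thick, 87 mm out from the bottle's axis, 168 mm above the counter (it goes down with the pump), so about 185 mm from the carousel's axis
- cup: loose brown espresso cup, 68 mm across the mouth, 56 mm tall, standing on the drip tray (14 mm high) in front of the carousel; small handle along its own +y. Origin at the centre of its foot. Its middle is about 186 mm from the carousel's axis
- cup_mouth (a point): middle of the cup's mouth, 70 mm above the counter; opening 60 mm across
- shaker_dome: steel shaker with domed lid, 60 mm across, 75 mm tall; stands in another well of the carousel, well floor 18 mm above the counter; origin at the centre of its foot
- shaker_flat: aluminium shaker with flat pierced lid, 61 mm across, 70 mm tall; stands in another well of the carousel, well floor 18 mm above the counter; origin at the centre of its foot
- sugar_jar: white ceramic sugar jar with knobbed lid, 60 mm across, 74 mm tall; stands in another well of the carousel, well floor 18 mm above the counter; origin at the centre of its foot
- honey_jar: squat brown-glass jar with steel lid, 61 mm across, 61 mm tall; stands in another well of the carousel, well floor 18 mm above the counter; origin at the centre of its foot
- tumbler: dark steel open tumbler, 61 mm across, 70 mm tall; stands in another well of the carousel, well floor 18 mm above the counter; origin at the centre of its foot
- spare_cup: second brown cup, 68 mm across, 56 mm tall, on the counter at the robot's left, not part of the job; origin at the centre of its foot
- pitcher: steel milk pitcher, 90 mm across, 105 mm tall, at the robot's left, not part of the job; origin at the centre of its foot
- tamper: coffee tamper, 58 mm across, 88 mm tall, at the robot's right, not part of the job; origin at the centre of its foot
- portafilter: portafilter lying on a rubber mat at the robot's right, basket 70 mm across, handle 180 mm along its own -x, 40 mm tall, not part of the job; origin under its basket
- spoon: steel teaspoon, 130 mm long, lying flat on the counter at the robot's left, not part of the job; its handle lies to its own -x
Mind the look-alikes: they are no part of the job. What is shaped like the syrup but yellow is not meant. Leave any purple look-alike of the honey_jar alone.

How it is judged:
By the outcome, as a careful person would: the job done as asked, in the order asked, and still so for the second after the job is handed in, with the robot touching nothing.
It also fails if it takes over 64 s, if anything falls off the work surface, if the arm or the gripper's body presses on something with over 40 N, if the wrist force passes 120 N, or if a joint passes its speed limit or range.

## Working session

There is one attempt and no reset: what is moved stays moved. The work goes in short steps, Python scripts to look and compute and a shell command to move; the robot and the scene stay as the last step left them, time stands still between calls to the robot, and variables do not carry over. Pictures are saved under pics/ and viewed, about 8 in all and at most 12, crops included, and the job is handed in when it is done.

```bash
mkdir -p pics
cat > h.py <<'E'
import numpy as np, cv2
from rig import sensors, imaging, job, boxes_of
def snap(n,f=None):
    s=imaging.snapshot(n)
    if f: cv2.imwrite('pics/'+f,s['color'][:,:,::-1])
    return s
def ray(s,u,v):
    p=cv2.undistortPoints(np.array([[[u,v]]],float),np.array(s['mtx']),np.array(s['dist_coeffs']))[0,0]
    T=np.array(s['cam_to_world']); d=T[:3,:3]@np.array([p[0],-p[1],-1]); return T[:3,3],d
def atz(s,u,v,z):
    o,d=ray(s,u,v); return o+d*(z-o[2])/d[2]
def proj(s,P):
    T=np.array(s['cam_to_world']); c=(np.atleast_2d(P)-T[:3,3])@T[:3,:3]; c=c*[1,-1,-1]
    return cv2.projectPoints(c.reshape(-1,1,3),np.zeros(3),np.zeros(3),np.array(s['mtx']),np.array(s['dist_coeffs']))[0][:,0]
E
python3 - <<'E'
from h import *
a=snap('scene','s0.png');b=snap('top','t0.png')
print(sensors.state())
for c,s in(('scene',a),('top',b)):
  print(c,np.round(s['cam_to_world'],3)[:3,3])
  for n in['carousel','syrup','pump_top','cup','station','spare_cup','pitcher','honey_jar']:
    for r in boxes_of(c,n)[:3]:
      e=r['extent'];print(n,round(r['score'],2),np.round(np.array(e)*[560,420,560,420],1), np.round(atz(s,e[0]*560,e[1]*420,.05),3)[:2])
cv2.imwrite('pics/both.png',np.hstack([a['color'],b['color']])[:,:,::-1][:, :])
E
```

```text
{'time': 0.1, 'joint_positions': array([-1.37770912,  0.60003347, -0.00251665,  1.60005897,  0.00181462,
        0.94290229, -0.07977517]), 'qd': array([-0.00026311, -0.00025599, -0.00079674, -0.00147158, -0.00123274,
       -0.00030729, -0.00152848]), 'joint_efforts': array([ 5.87666014e-03, -7.66560316e+01,  1.50187902e+00, -2.52935278e+01,
       -5.23584103e-02,  1.36453856e-02,  8.53129791e-05]), 'position': array([0.19314786, 0.69833847, 0.21785189]), 'eef_rot': array([-1.56004518e-05,  1.34450230e-01,  9.90920100e-01, -7.00132503e-04]), 'force': array([ 0.07116395, -0.91131427, -0.03330244]), 'ft_torque': array([-0.07009308, -0.00070368,  0.01795182]), 'width': 0.09296758538398761}
scene [1.265 0.701 1.337]
carousel 0.56 [279.2 243.8  81.5  76.4] [0.576 0.064]
syrup 0.93 [219.4 174.3  21.   48.2] [ 0.507 -0.294]
syrup 0.7 [243.2 241.5  34.8  39.5] [ 0.649 -0.023]
pump_top 0.71 [222.6 162.9  18.2  31.4] [ 0.462 -0.329]
pump_top 0.47 [240.8 231.6  29.8  28.3] [ 0.628 -0.056]
cup 0.76 [318.6 211.   17.6  22.9] [0.388 0.063]
station 0.73 [303.6 234.9  89.   75.2] [0.496 0.094]
sta
[... 516 characters left out ...]
]
syrup 0.72 [368.3 214.6  46.9  30.2] [ 0.533 -0.257]
syrup 0.32 [256.5 140.1  14.5  40.2] [0.731 0.042]
pump_top 0.73 [282.2 225.5  18.7  23.8] [ 0.502 -0.029]
pump_top 0.7 [260.2 136.7  15.   45.2] [0.741 0.032]
pump_top 0.61 [369.7 211.1  38.   11.9] [ 0.542 -0.261]
cup 0.75 [248.8 272.   23.7  30.5] [0.379 0.058]
station 0.77 [256.3 232.3  72.7 124.9] [0.483 0.039]
spare_cup 0.8 [138.7 246.   29.   28.3] [0.444 0.35 ]
spare_cup 0.73 [256.9 139.   15.3  39.8] [0.734 0.041]
pitcher 0.65 [117.9 176.4  59.6  33.7] [0.63  0.413]
pitcher 0.63 [250.4 273.   25.6  31.5] [0.376 0.053]
honey_jar 0.75 [283.3 226.3  20.   25.1] [ 0.5   -0.032]
honey_jar 0.7 [302.8 282.5  19.8  25.4] [ 0.353 -0.084]
```

View pics/s0.png

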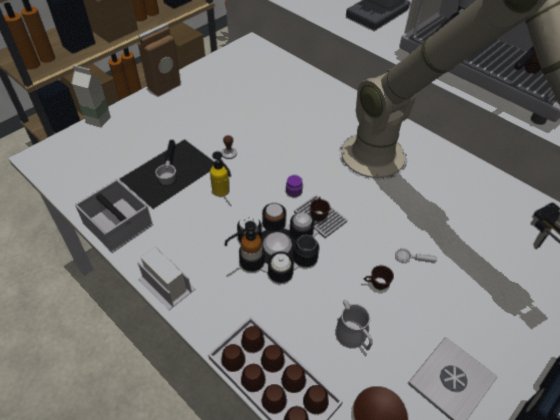

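View pics/t0.png

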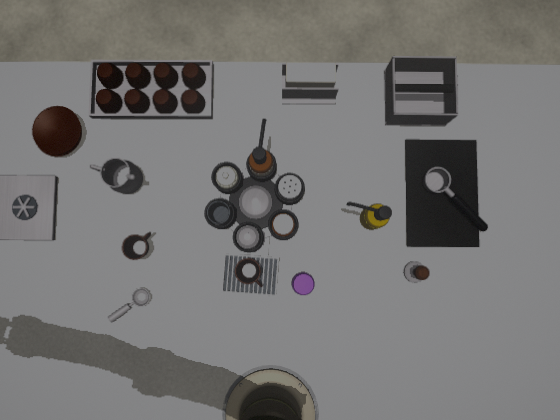

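The brown pump bottle is at top-view pixel (261,160), on the far side of the carousel. The yellow look-alike is at (376,215), standing on the counter and not on the carousel. The purple jar at (303,283) is also a look-alike. The bottle meant is the brown one, so I'll confirm it in a crop.

Run:
```python
from h import *
s=snap('top')
u0,v0,w,h=185,110,140,190
c=s['color'][v0:v0+h,u0:u0+w]
# overlay guess
ax=atz(s,256,203,.044); cm=atz(s,249,270.5,.07); pt=atz(s,260.5,155.5,.196)
print(ax,cm,pt, atz(s,263.5,122,.168),np.linalg.norm(cm[:2]-ax[:2]),np.linalg.norm(pt[:2]-ax[:2]))
cv2.imwrite('pics/c1.png',cv2.resize(c,(0,0),fx=3.15,fy=3.15,interpolation=cv2.INTER_CUBIC)[:,:,::-1])
```

```text
[0.56189051 0.04115208 0.044     ] [0.38316196 0.0557353  0.07      ] [0.65762999 0.02395347 0.196     ] [0.74687235 0.01884234 0.168     ] 0.1793225175108488 0.09727199509258135
```

View pics/c1.png

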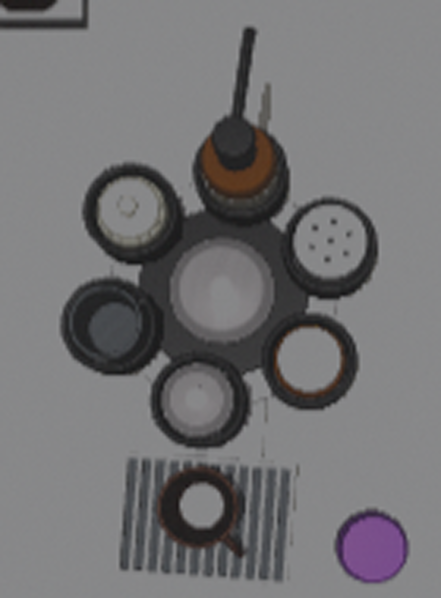

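```bash
cat > geo.py <<'E'
from h import *
E
python3 - <<'E'
from h import *
from scipy.optimize import least_squares
s=snap('top')
q=lambda u,v:(185+u/3.15,110+v/3.15)
L=np.array([atz(s,*q(*p),.068)[:2] for p in[(133,213),(331,247),(310,361),(200,400),(111,326)]])
def f(p):
    a=p[2]+np.radians([60,-60,-120,180,120]); return (p[:2]+.098*np.c_[np.cos(a),np.sin(a)]-L).ravel()
r=least_squares(f,[.56,.04,0]);print(r.x[:2],np.degrees(r.x[2]),np.round(r.fun*1e3,1))
A=r.x[:2]
hub=atz(s,*q(222,290),.044)[:2];cm=atz(s,*q(199,507),.07)[:2];pt=atz(s,*q(234,138),.196)[:2];sp=atz(s,*q(250,33),.168)[:2];tr=atz(s,*q(207,520),.014)[:2]
for n,x in dict(hub=hub,cm=cm,pt=pt,sp=sp,tr=tr).items():
    d=x-A;print(n,x,np.hypot(*d),np.degrees(np.arctan2(d[1],d[0])))
E
```

```text
[0.56491057 0.04204545] -9.61198262424209 [ 1.6  1.   0.6 -0.7 -0.6 -1.1 -1.6  0.1 -0.   0.7]
hub [0.56439772 0.04258404] 0.0007436989183568485 133.5978145902914
cm [0.38197903 0.05785534] 0.18361345437875318 175.060476989494
pt [0.66166983 0.02687498] 0.09794129149066572 -8.910618783519965
sp [0.7506928  0.01677205] 0.18749341968806943 -7.746836140489109
tr [0.36917025 0.05460798] 0.1961430411272841 176.32781838057744
```

Axis is at about (0.565, 0.042). The bottle is at −9° and the cup at about 175°. I'll push clockwise from the robot's left side: first in the notch at bottle+150°, then in the one at bottle+210°. That keeps the gripper clear of the bottle and the cup.

```bash
python3 -m jog '-34.4 -40 0 0 0 0 1;-34.4 -40 0 0 0 0 1;-34.4 -40 0 0 0 0 1;-34.4 -40 0 0 0 0 1;-34.4 -40 0 0 0 0 1;-34.4 -40 0 0 0 0 1;-34.4 -40 0 0 0 0 1;-34.4 -40 0 0 0 0 1;-34.4 -40 0 0 0 0 1;-34.4 -40 0 0 0 0 1;-34.4 -40 0 0 0 0 1;-34.4 -40 0 0 0 0 1;0 0 0 0 0 7.9 1;0 0 0 0 0 7.9 1;0 0 0 0 0 7.9 1;0 0 0 0 0 0 1;0 0 0 0 0 0 1' 30
cat > off.py <<'E'
import sys
from h import *
from scipy.spatial.transform import Rotation as R
x,y,z,a=map(float,sys.argv[1:5])
st=sensors.state();q=st['eef_rot'];r=R.from_quat(q[[1,2,3,0]]);X=r.apply([1,0,0])
print('pos',np.round(st['position'],4),'xang',np.degrees(np.arctan2(X[1],X[0])),'F',np.round(st['force'],2),'t',st['time'],'w',st['width'],'tilt',np.round(r.apply([0,0,1]),3))
print('tool shift mm',np.round(r.inv().apply(np.array([x,y,z])-st['position'])*1e3,1),'turn az',round((np.degrees(np.arctan2(X[1],X[0]))-a+180)%360-180,1))
E
python3 off.py .4627 .1254 .15 140.8
python3 -c "
from h import *
s=snap('top','t1.png')
cv2.imwrite('pics/t1c.png',cv2.resize(s['color'][90:310,150:360],(0,0),fx=2.7,fy=2.7)[:,:,::-1])"
```

```text
time: 3.12
position: [0.4632, 0.1263, 0.2187]
eef_rot: [0.0, 0.334, 0.943, 0.0]
force: [-0.5, 0.6, 0.1]
width: 0.0006
pos [0.4632 0.1263 0.2187] xang 141.0323808230505 F [-0.5   0.55  0.08] t 3.125 w 0.0006199195613641159 tilt [ 0.  0. -1.]
tool shift mm [-0.1 -1.  68.7] turn az 0.2
```

View pics/t1c.png

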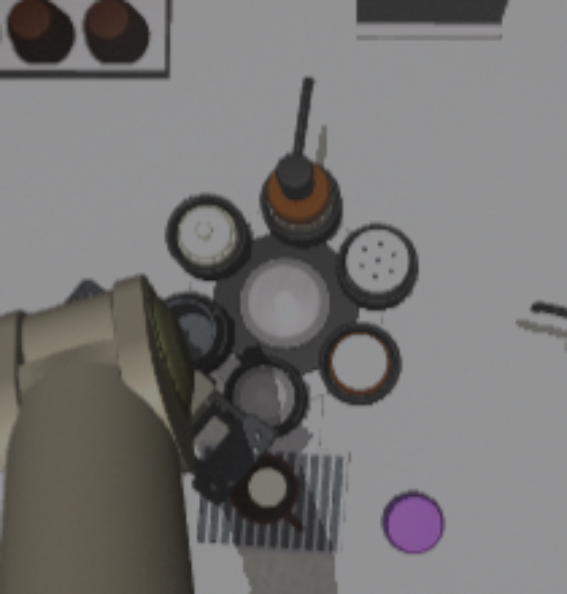

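The arm hides the notch, but the picture fits: the bottle is still on the far side at crop pixel (297,180) and the gripper is at the tumbler/dome notch. I'll descend there.

```bash
python3 -m jog '0 -1 40 0 0 0 1;0 0 40 0 0 0 1;0 0 40 0 0 0 1;0 0 30 0 0 0 1;0 0 26 0 0 0 1;0 0 0 0 0 0 1;0 0 0 0 0 0 1'; python3 -m jog '-4 0 0 0 0 0 1;-4 0 0 0 0 0 1;-3 0 0 0 0 0 1;0 0 0 0 0 0 1'; python3 off.py .4712 .1185 .04 140.8
```

```text
time: 4.05
position: [0.4628, 0.1253, 0.0433]
eef_rot: [0.0, 0.335, 0.942, 0.0]
force: [-0.2, -0.4, 0.4]
width: 0.0005
time: 4.55
position: [0.4715, 0.1186, 0.0429]
eef_rot: [0.0, 0.335, 0.942, 0.0]
force: [0.6, 2.7, 1.3]
width: 0.0008
pos [0.4715 0.1186 0.0429] xang 140.84871404805085 F [0.63 2.68 1.32] t 4.55 w 0.0007799244262706895 tilt [ 0.001  0.    -1.   ]
tool shift mm [ 0.2 -0.3  2.9] turn az 0.0
```

```bash
python3 -m jog '-0.3 8.4 0 0 0 4 1;-0.3 8.4 0 0 0 4 1;-0.3 8.4 0 0 0 4 1;-0.3 8.4 0 0 0 4 1;-0.3 8.4 0 0 0 4 1;-0.3 8.4 0 0 0 4 1;-0.3 8.4 0 0 0 4 1;-0.3 8.4 0 0 0 4 1;-0.3 8.4 0 0 0 4 1;-0.3 8.4 0 0 0 4 1'
python3 - <<'E'
from h import *
s=sensors.state();d=s['position'][:2]-[.565,.042];print(np.hypot(*d),np.degrees(np.arctan2(d[1],d[0])))
s=snap('top');cv2.imwrite('pics/t2c.png',cv2.resize(s['color'][90:310,150:360],(0,0),fx=2.5,fy=2.5)[:,:,::-1])
E
```

```text
time: 5.8
position: [0.5408, 0.1615, 0.0424]
eef_rot: [-0.001, 0.638, 0.77, -0.001]
force: [-2.4, 2.4, 0.6]
width: 0.0009
0.12193140084284938 101.45972621602705
```

View pics/t2c.png

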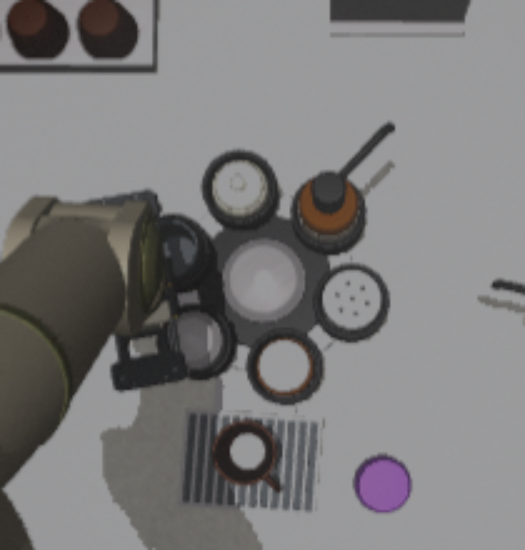

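The carousel is turning as planned: the pump is now at crop (329,190), about −45°, and everything else is where it was. I'll keep pushing another 50° in the same notch.

```bash
python3 -m jog '-0.3 8.4 0 0 0 4 1;-0.3 8.4 0 0 0 4 1;-0.3 8.4 0 0 0 4 1;-0.3 8.4 0 0 0 4 1;-0.3 8.4 0 0 0 4 1;-0.3 8.4 0 0 0 4 1;-0.3 8.4 0 0 0 4 1;-0.3 8.4 0 0 0 4 1;-0.3 8.4 0 0 0 4 1;-0.3 8.4 0 0 0 4 1;-0.3 8.4 0 0 0 4 1;-0.3 8.4 0 0 0 4 1;0 0 0 0 0 0 1;0 0 0 0 0 0 1'
python3 - <<'E'
from h import *
s=sensors.state();d=s['position'][:2]-[.565,.042];print(np.hypot(*d),np.degrees(np.arctan2(d[1],d[0])),s['joint_positions'])
E
python3 off.py .5 .1 .2 111
```

```text
time: 7.6
position: [0.6367, 0.1378, 0.0425]
eef_rot: [0.0, 0.895, 0.446, -0.0]
force: [-0.2, -0.7, -0.4]
width: 0.0004
0.11963353908640834 53.201370862317845 [-0.62536647  0.79785882  0.52384123  1.91853332 -0.67604636  0.60850786
 -0.30659599]
pos [0.6367 0.1378 0.0425] xang 52.930341316116824 F [-0.17 -0.69 -0.43] t 7.6 w 0.00038091157680996156 tilt [-0.001 -0.001 -1.   ]
tool shift mm [-112.7  -86.3 -157.4] turn az -58.1
```

```bash
python3 -m jog '5 -1 0 0 0 0 1;7 0 0 0 0 0 1;0 0 -40 0 0 0 1;0 0 -40 0 0 0 1;0 0 -40 0 0 0 1;0 0 -40 0 0 0 1;45 -20 0 0 0 -8 1;45 -20 0 0 0 -8 1;0 0 0 0 0 0 1'
python3 - <<'E'
from h import *
s=snap('top');cv2.imwrite('pics/t3c.png',cv2.resize(s['color'][110:300,170:360],(0,0),fx=3,fy=3,interpolation=cv2.INTER_CUBIC)[:,:,::-1])
E
```

```text
time: 8.72
position: [0.6588, 0.2514, 0.202]
eef_rot: [-0.001, 0.822, 0.569, 0.0]
force: [-0.1, -0.0, -0.5]
width: 0.0007
```

View pics/t3c.png

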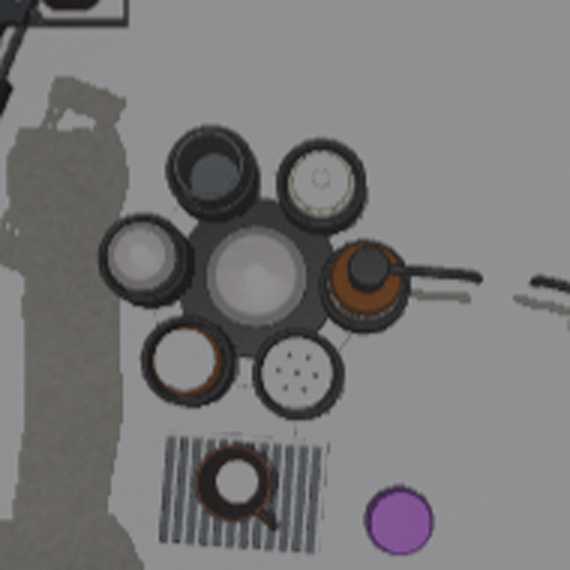

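The pump is now at crop (368,268), pointing to the robot's right at about −95°. The cup has not moved, at (234,482). Now I'll fit the angle.

```bash
cat > fit.py <<'E'
from h import *
from scipy.optimize import least_squares
def fit(s,q,lobes,offs,a0,**pts):
    L=np.array([atz(s,*q(*p),.068)[:2] for p in lobes])
    def f(p):
        a=p[2]+np.radians(offs); return (p[:2]+.098*np.c_[np.cos(a),np.sin(a)]-L).ravel()
    r=least_squares(f,[.56,.04,np.radians(a0)]);print(r.x[:2],np.degrees(r.x[2]),np.round(r.fun*1e3,1))
    H=dict(pt=.196,sp=.168,cm=.07,hub=.044,tray=.014)
    for n,p in pts.items():
        x=atz(s,*q(*p),H[n])[:2];d=x-r.x[:2];print(n,x,np.hypot(*d),np.degrees(np.arctan2(d[1],d[0])))
    return r.x
E
python3 - <<'E'
from fit import *
s=snap('top');q=lambda u,v:(170+u/3,110+v/3)
fit(s,q,[(322,186),(298,373),(188,361),(146,260),(213,172)],[60,-60,-120,180,120],-97,pt=(368,268),sp=(478,277),cm=(234,482),hub=(256,277),tray=(242,494))
E
python3 off.py .5 .1 .2 111
```

```text
[0.56470205 0.04203706] -96.50231826305745 [ 1.7 -1.  -2.5 -1.2 -1.   0.4  0.7  1.2  1.1  0.4]
pt [ 0.55385829 -0.05271651] 0.09537204465616693 -96.52862598062872
sp [ 0.55075361 -0.14163782] 0.1842037497011559 -94.34275947312166
cm [0.38270984 0.05831702] 0.18271891038632593 174.88825903336118
hub [0.56366897 0.04295688] 0.0013832324018140838 138.3192083994241
tray [0.37027815 0.05475124] 0.19483916962217968 176.2585202384796
pos [0.6591 0.2458 0.2024] xang 68.88186342896309 F [ 0.29 -0.69  0.02] t 8.825 w 2.372596772889907e-05 tilt [-0.    -0.001 -1.   ]
tool shift mm [-193.3  -95.9    2.5] turn az -42.1
```

```bash
python3 off.py .5124 .1631 .2 113.5
```

```text
pos [0.6591 0.2458 0.2024] xang 68.88186342896309 F [ 0.29 -0.69  0.02] t 8.825 w 2.372596772889907e-05 tilt [-0.    -0.001 -1.   ]
tool shift mm [-130.  -107.1    2.5] turn az -44.6
```

```bash
python3 -m jog '-32.5 -26.8 0 0 0 0 1;-32.5 -26.8 0 0 0 0 1;-32.5 -26.8 0 0 0 0 1;-32.5 -26.8 0 0 0 0 1;0 0 0 0 0 -9 1;0 0 0 0 0 -9 1;0 0 0 0 0 -9 1;0 0 0 0 0 -9 1;0 0 0 0 0 -8.6 1;0 0 0 0 0 0 1;0 0 0 0 0 0 1'; python3 off.py .5124 .1631 .04 113.5
```

```text
time: 10.2
position: [0.5125, 0.162, 0.2028]
eef_rot: [0.0, 0.551, 0.835, -0.0]
force: [0.2, -0.0, -0.3]
width: 0.0003
pos [0.5125 0.162  0.2028] xang 113.16482411166683 F [ 0.23 -0.04 -0.33] t 10.2 w 0.0003098325330134333 tilt [ 0. -0. -1.]
tool shift mm [  1.1   0.3 162.8] turn az -0.3
```

```bash
python3 -m jog '1 0 40 0 0 0 1;0 0 40 0 0 0 1;0 0 40 0 0 0 1;0 0 25 0 0 0 1;0 0 16 0 0 0 1;0 0 0 0 0 0 1;-4 0 0 0 0 0 1;-4 0 0 0 0 0 1;-3 0 0 0 0 0 1;0 0 0 0 0 0 1'; python3 off.py .5168 .153 .04 113.5
```

```text
time: 11.45
position: [0.517, 0.1535, 0.0421]
eef_rot: [0.0, 0.549, 0.836, 0.001]
force: [0.9, 0.3, 0.5]
width: 0.0004
pos [0.517  0.1535 0.0421] xang 113.41679231504818 F [0.9  0.32 0.54] t 11.45 w 0.0003836310101099061 tilt [ 0.001  0.    -1.   ]
tool shift mm [-0.4 -0.4  2.1] turn az -0.1
```

Now push 80°, then check the joints, before the last fine part.

```bash
python3 -m jog '-0.3 8.4 0 0 0 4 1;-0.3 8.4 0 0 0 4 1;-0.3 8.4 0 0 0 4 1;-0.3 8.4 0 0 0 4 1;-0.3 8.4 0 0 0 4 1;-0.3 8.4 0 0 0 4 1;-0.3 8.4 0 0 0 4 1;-0.3 8.4 0 0 0 4 1;-0.3 8.4 0 0 0 4 1;-0.3 8.4 0 0 0 4 1;-0.3 8.4 0 0 0 4 1;-0.3 8.4 0 0 0 4 1;-0.3 8.4 0 0 0 4 1;-0.3 8.4 0 0 0 4 1;-0.3 8.4 0 0 0 4 1;-0.3 8.4 0 0 0 4 1;-0.3 8.4 0 0 0 4 1;-0.3 8.4 0 0 0 4 1;-0.3 8.4 0 0 0 4 1;-0.3 8.4 0 0 0 4 1'; python3 -m jog '0 0 0 0 0 0 1;0 0 0 0 0 0 1'
python3 - <<'E'
from h import *
s=sensors.state();d=s['position'][:2]-[.565,.042];print(np.hypot(*d),np.degrees(np.arctan2(d[1],d[0])),s['joint_positions'],s['force'])
E
```

```text
time: 13.95
position: [0.6656, 0.1111, 0.0418]
eef_rot: [-0.001, 0.958, 0.287, 0.001]
force: [2.3, 2.9, 0.7]
width: 0.0001
time: 14.2
position: [0.6643, 0.1095, 0.0415]
eef_rot: [-0.0, 0.958, 0.288, -0.0]
force: [0.9, 0.5, 0.7]
width: 0.0005
0.1200197088008315 34.19463722071824 [-0.64387534  0.85966036  0.66446515  1.87100756 -0.80664512  0.703773
 -0.48455491] [0.89603848 0.50977585 0.6869933 ]
```

```bash
python3 -m jog '-0.1 4.2 0 0 0 2 1;-0.1 4.2 0 0 0 2 1;-0.1 4.2 0 0 0 2 1;-0.1 4.2 0 0 0 2 1;0 0 0 0 0 0 1;0 0 0 0 0 0 1'
python3 - <<'E'
from h import *
s=sensors.state();d=s['position'][:2]-[.565,.042];print(np.hypot(*d),np.degrees(np.arctan2(d[1],d[0])))
s=snap('top');cv2.imwrite('pics/t4c.png',cv2.resize(s['color'][170:300,200:330],(0,0),fx=4.5,fy=4.5,interpolation=cv2.INTER_CUBIC)[:,:,::-1])
E
```

```text
time: 14.95
position: [0.6733, 0.0942, 0.0418]
eef_rot: [0.0, 0.975, 0.22, 0.0]
force: [1.1, 1.3, -0.2]
width: 0.0007
0.12022517761978091 25.719083957701468
```

View pics/t4c.png

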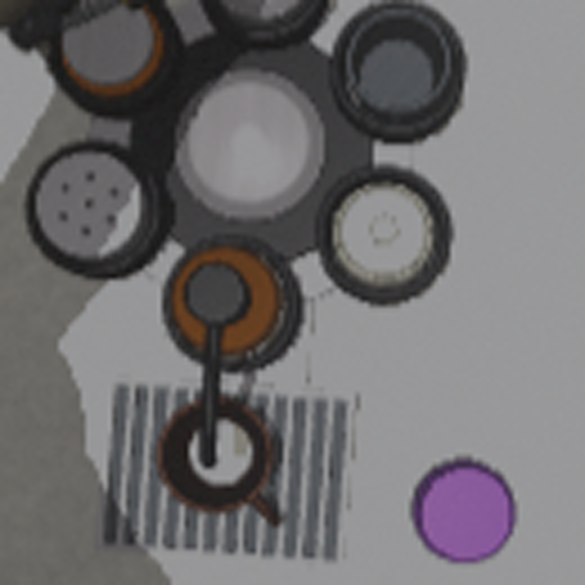

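The spout tip shows at crop (208,460), the pump head at (216,293) and the cup mouth at (215,455). Next I'll correct for parallax.

Run:
```python
from fit import *
s=snap('top');q=lambda u,v:(200+u/4.5,170+v/4.5)
fit(s,q,[(97,209),(386,235),(400,72),(235,303)],[-60,60,120,0],-183,pt=(216,293),sp=(208,460),cm=(215,455),hub=(249,143))
```

```text
[0.56494646 0.04150786] -184.78903455772303 [ 0.2  0.6 -0.3 -0.5  1.9 -1.2 -1.8  1.1]
pt [0.46905606 0.05090462] 0.09634971568440803 174.40318217519734
sp [0.38203924 0.05585684] 0.1834691991534962 175.51436290031523
cm [0.38156149 0.05887654] 0.18420564432310121 174.589565502269
hub [0.56516318 0.04297568] 0.001483732428510064 81.60135590613243
```

```bash
python3 -m jog '0 1 0 0 0 0.5 1;0 0.8 0 0 0 0.4 1;0 0 0 0 0 0 1;0 0 0 0 0 0 1;0 -1.5 0 0 0 0 1;6 0 0 0 0 0 1;6 0 0 0 0 0 1;0 0 0 0 0 0 1'
python3 - <<'E'
from h import *
s=sensors.state();d=s['position'][:2]-[.565,.042];print(np.hypot(*d),np.degrees(np.arctan2(d[1],d[0])))
a=snap('top')['color'][210:290,210:290];b=snap('scene')['color'][180:260,260:340]
cv2.imwrite('pics/t5.png',cv2.resize(np.hstack([a,b]),(0,0),fx=5,fy=5,interpolation=cv2.INTER_CUBIC)[:,:,::-1])
E
```

```text
time: 16.05
position: [0.6847, 0.0996, 0.0415]
eef_rot: [0.0, 0.977, 0.213, 0.0]
force: [0.3, 0.1, -0.9]
width: 0.0008
0.13281669020882372 25.710538514251247
```

View pics/t5.png

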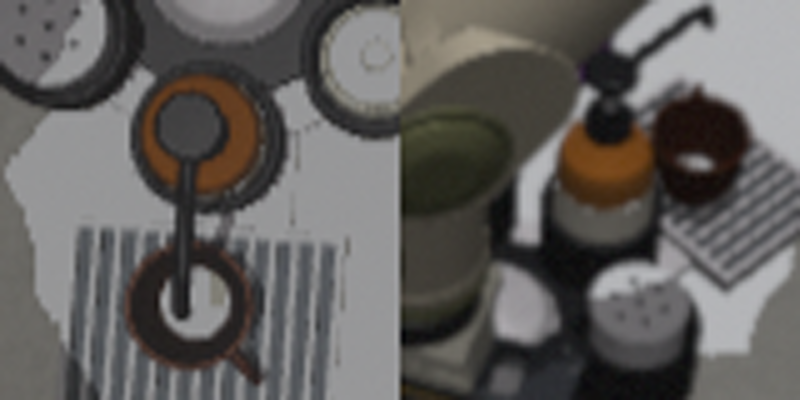

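```bash
python3 - <<'E'
from h import *
t=snap('top');s=snap('scene')
def tri(a,b):
    o1,d1=ray(t,210+a[0]/5,210+a[1]/5);o2,d2=ray(s,260+(b[0]-400)/5,180+b[1]/5)
    k=np.linalg.lstsq(np.c_[d1,-d2],o2-o1,rcond=None)[0];p=o1+k[0]*d1;r=o2+k[1]*d2;return np.round((p+r)/2,4),np.round(p-r,4)
print('sp',tri((183,313),(708,22)),atz(t,210+183/5,210+313/5,.168),atz(s,260+308/5,180+22/5,.168))
print('pt',tri((191,126),(611,64)),atz(t,210+191/5,210+126/5,.196),atz(s,260+211/5,180+64/5,.196))
print('cup',tri((190,304),(705,113)),atz(t,210+190/5,210+304/5,.07),atz(s,260+305/5,180+113/5,.07))
for c,S in(('top',t),('scene',s)):
  for n,z in(('cup',.042),('pump_top',.18)):
    for r in boxes_of(c,n)[:2]:
      e=np.array(r['extent'])*[560,420,560,420];print(c,n,round(r['score'],2),e.round(1),atz(S,*e[:2],z).round(4))
E
python3 off.py .72 .12 .2 25
```

```text
sp (array([0.3804, 0.0558, 0.1681]), array([ 0.0015, -0.0017, -0.0002])) [0.38115469 0.05494629 0.168     ] [0.3795251  0.05651161 0.168     ]
pt (array([0.4682, 0.0514, 0.1946]), array([ 0.0015, -0.0017, -0.0001])) [0.46885271 0.05043528 0.196     ] [0.46839123 0.05306992 0.196     ]
cup (array([0.3808, 0.0598, 0.084 ]), array([ 0.0041, -0.0048, -0.0005])) [0.38236688 0.05831239 0.07      ] [0.3686494  0.05488224 0.07      ]
top cup 0.91 [246.7 271.1  22.4  29.5] [0.3808 0.0637 0.042 ]
top pump_top 0.69 [369.9 212.8  41.6  12.4] [ 0.5251 -0.2366  0.18  ]
top pump_top 0.66 [249.6 248.8  12.1  46.2] [0.4375 0.0477 0.18  ]
scene cup 0.76 [321.6 209.5  18.1  24.7] [0.3704 0.0618 0.042 ]
scene cup 0.2 [277.1 252.3  87.8  67.5] [0.5994 0.0776 0.042 ]
scene pump_top 0.71 [223.3 161.2  15.9  27.7] [ 0.5361 -0.2292  0.18  ]
scene pump_top 0.49 [309.9 188.   25.2  18.3] [0.4255 0.0473 0.18  ]
pos [0.684  0.0993 0.0417] xang 24.53486271738679 F [-0.47  1.07 -0.22] t 16.45 w 0.0006448957730507937 tilt [ 0. -0. -1.]
tool shift mm [  41.4   -3.8 -158.3] turn az -0.5
```

```bash
python3 -m jog '-6 0 0 0 0 0 1;-6 0 0 0 0 0 1;0 1.5 0 0 0 0 1;0 1 0 0 0 0.5 1;0 1 0 0 0 0.5 1;0 0 0 0 0 0 1;0 0 0 0 0 0 1'
python3 - <<'E'
from h import *
s=sensors.state();d=s['position'][:2]-[.565,.042];print(np.hypot(*d),np.degrees(np.arctan2(d[1],d[0])),s['force'])
E
python3 -m jog '0 -1.5 0 0 0 0 1;6 0 0 0 0 0 1;8 0 0 0 0 0 1;0 0 0 0 0 0 1;0 0 -50 0 0 0 1;0 0 -50 0 0 0 1;0 0 -55 0 0 0 1;0 0 -55 0 0 0 1;0 0 0 0 0 0 1'
python3 - <<'E'
from h import *
t=snap('top');a=t['color'][170:300,200:330]
cv2.imwrite('pics/t6.png',cv2.resize(a,(0,0),fx=4.5,fy=4.5,interpolation=cv2.INTER_CUBIC)[:,:,::-1])
E
```

```text
time: 17.32
position: [0.6746, 0.0913, 0.0416]
eef_rot: [0.0, 0.979, 0.204, 0.0]
force: [-0.6, 2.0, -0.2]
width: 0.0007
0.12017758768067703 24.220547424477008 [-0.57269235  2.03130599 -0.23966164]
time: 18.45
position: [0.6888, 0.0973, 0.2563]
eef_rot: [0.0, 0.979, 0.204, 0.004]
force: [0.8, -0.5, -0.9]
width: 0.0005
```

View pics/t6.png

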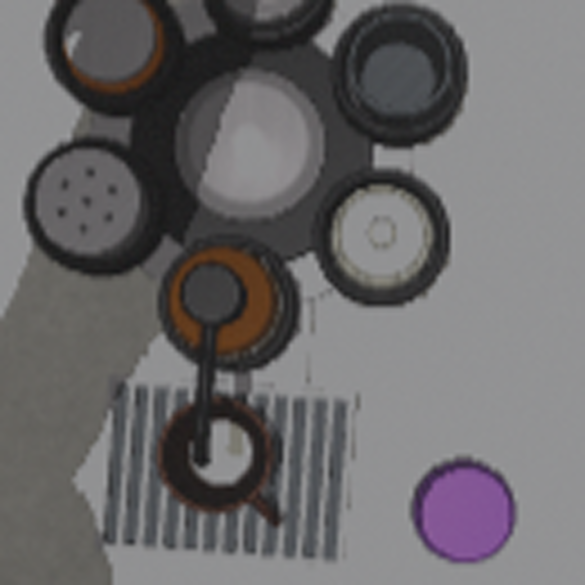

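```bash
python3 - <<'E'
from fit import *
s=snap('top');q=lambda u,v:(200+u/4.5,170+v/4.5)
fit(s,q,[(93,206),(383,237),(400,74),(230,304)],[-60,60,120,0],-183,pt=(212,292),sp=(202,460),cm=(215,454),hub=(249,143))
w=snap('wrist')['color']
E
python3 off.py .52 .046 .26 25
python3 off.py .468 .0525 .26 25
```

```text
[0.56494671 0.04258346] -185.78146968607172 [-0.   0.  -0.5 -0.2  1.5 -0.8 -1.   0.9]
pt [0.4695568  0.05298523] 0.09595535825516516 173.77678084420518
sp [0.38201039 0.05902741] 0.18367389671887152 174.86354729446742
cm [0.38213305 0.05888428] 0.18353896746782583 174.9046199090761
hub [0.56516318 0.04297568] 0.0004479965651169047 61.10600828073585
pos [0.6862 0.0986 0.2507] xang 23.55391402559511 F [-0.37  0.28 -0.79] t 18.6 w 0.00041286305438009957 tilt [-0.001  0.    -1.   ]
tool shift mm [-173.3  -18.2   -9.1] turn az -1.4
pos [0.6862 0.0986 0.2507] xang 23.55391402559511 F [-0.37  0.28 -0.79] t 18.6 w 0.00041286305438009957 tilt [-0.001  0.    -1.   ]
tool shift mm [-218.4  -44.9   -9.1] turn az -1.4
```

The spout is over the middle of the cup, within about 0.5 mm. Next I'll hover over the pump head and look with the wrist and scene cameras.

```bash
python3 -m jog '-43.4 -9 0 0 0 0 1;-43.4 -9 0 0 0 0 1;-43.4 -9 0 0 0 0 1;-43.4 -9 0 0 0 0 1;-43.4 -9 0 0 0 0 1;0 0 0 0 0 0 1;0 0 0 0 0 0 1;0 0 15 0 0 0 1;0 0 15 0 0 0 1;0 0 0 0 0 0 1;0 0 0 0 0 0 1'; python3 off.py .4687 .053 .205 23.5
python3 - <<'E'
from h import *
t=snap('wrist');b=snap('scene')['color'][150:250,250:370]
a=cv2.resize(t['color'],(400,300));b=cv2.resize(b,(360,300),interpolation=cv2.INTER_CUBIC)
p=sensors.state()['position'];print(proj(t,[[.4687,.053,.196],p])*400/560)
cv2.imwrite('pics/w7.png',np.hstack([a,b])[:,:,::-1])
E
```

```text
time: 19.98
position: [0.47, 0.0524, 0.2215]
eef_rot: [0.0, 0.979, 0.204, -0.0]
force: [-0.3, -0.0, 0.4]
width: 0.0005
pos [0.47   0.0524 0.2215] xang 23.497465932649394 F [-0.31 -0.04  0.44] t 19.975 w 0.00048616551020398154 tilt [-0.    -0.001 -1.   ]
tool shift mm [-1.  -1.1 16.5] turn az -0.0
[[195.02098231 181.9024979 ]
 [196.12109891 194.34316206]]
```

View pics/w7.png

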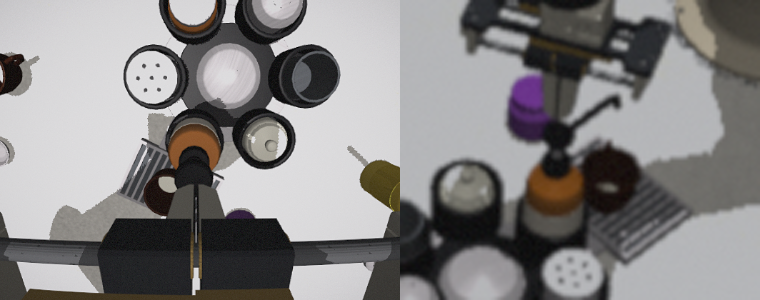

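The fingertips are centred over the pump head (wrist view about (195,180)), and the scene view shows them just above it. Now the press.

```bash
python3 -m jog '-1 -1 8 0 0 0 1;0 0 8 0 0 0 1;0 0 4 0 0 0 1;0 0 4 0 0 0 1;0 0 4 0 0 0 1;0 0 4 0 0 0 1;0 0 4 0 0 0 1;0 0 0 0 0 0 1;0 0 0 0 0 0 1'; python3 -m jog '0 0 3 0 0 0 1;0 0 3 0 0 0 1;0 0 0 0 0 0 1;0 0 0 0 0 0 1'
```

```text
time: 21.2
position: [0.4687, 0.0533, 0.1858]
eef_rot: [-0.0, 0.979, 0.204, 0.0]
force: [-1.6, -0.9, 4.4]
width: 0.0005
time: 21.7
position: [0.4687, 0.0533, 0.1798]
eef_rot: [-0.0, 0.979, 0.204, 0.0]
force: [-2.0, 0.3, 6.3]
width: 0.0005
```

```bash
python3 -m jog '0 0 2 0 0 0 1;0 0 1 0 0 0 1;0 0 0 0 0 0 1;0 0 0 0 0 0 1'; python3 -m jog '0 0 1.5 0 0 0 1;0 0 0 0 0 0 1;0 0 0 0 0 0 1'
```

```text
time: 22.2
position: [0.4696, 0.0531, 0.1781]
eef_rot: [-0.001, 0.979, 0.204, 0.001]
force: [-5.2, -0.4, 28.3]
width: 0.0005
time: 22.58
position: [0.4706, 0.053, 0.1779]
eef_rot: [-0.001, 0.979, 0.204, 0.002]
force: [-8.1, 1.0, 50.5]
width: 0.0005
```

It hit the end stop at z = 0.178, with the force rising sharply. Now release and look.

```bash
python3 -m jog '0 0 -3 0 0 0 1;0 0 -4 0 0 0 1;0 0 -5 0 0 0 1;0 0 -6 0 0 0 1;0 0 -8 0 0 0 1;0 0 -15 0 0 0 1;0 0 -25 0 0 0 1;0 0 -25 0 0 0 1;-10 0 -25 0 0 0 1;45 30 0 0 0 0 1;45 30 0 0 0 0 1;45 30 0 0 0 0 1;45 30 0 0 0 0 1;0 0 0 0 0 0 1;0 0 0 0 0 0 1'
python3 - <<'E'
from h import *
t=snap('top')['color'][170:300,200:330];b=snap('scene')['color'][150:250,250:350]
cv2.imwrite('pics/e8.png',np.hstack([cv2.resize(x,(400,400),interpolation=cv2.INTER_CUBIC) for x in(t,b)])[:,:,::-1])
E
```

```text
time: 24.45
position: [0.6716, 0.0109, 0.2913]
eef_rot: [0.0, 0.979, 0.204, -0.001]
force: [-0.2, -0.1, -0.0]
width: 0.0005
```

View pics/e8.png

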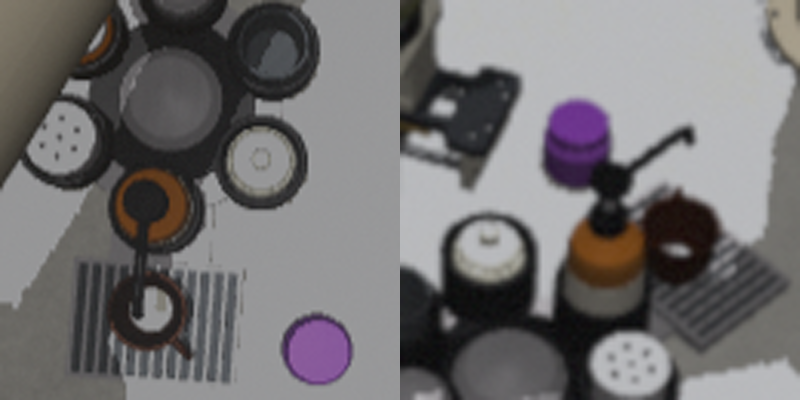

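The pump has sprung back, the spout tip is at left crop (138,315) over the cup, and nothing else has moved. I'm handing the job in.

```bash
python3 -c "
from rig import job; print(job.close_job())"
```

```text
the job is handed in; nothing more can be done
None
```

I turned the carousel clockwise about 176° by pushing its rim notches from the robot's left. I then pressed the pump head straight down to its stop, let it spring back, moved clear and handed the job in at about 24.5 s.

- **Spout:** before the press, the top camera put the spout within about 0.5 mm of the cup's middle. An earlier two-camera check of the cup disagreed by 5 to 14 mm because its mouth was hard to pick out in the scene view, so I relied on the top view. After the press, the spout and cup were at the same pixels.
- **Press:** the head stopped at 0.178 m above the counter, which is the full 18 mm stroke. Wrist force rose to about 50 N for a moment at the stop, more than needed but below the 120 N limit.
- **Last pictures:** the pump was back up, and the cup, containers and purple jar stood where they had been. I did not check the things further off again at the end, but the arm did not go near them.

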